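# Set out the bench for a two-wick block candle

### The job

Set out the bench for pouring the two-wick block candle. Thread the long wooden bar with two holes over the mould's two wick pins, so that it lies flat on the rim; lay the cork pad on the middle of the scale's steel plate and stand the pouring jug on the middle of the pad; and on the grey mat stand the scent bottle midway between the scale and the mould, and the dye tin straight in front of the bottle (towards the robot), two or three fingers' width (3 to 5 cm) clear of it. Jug, bottle and tin stand upright, and the one-hole bar and the stirring stick stay where they are.

Things in the scene. Friction and masses are not known exactly. Their poses are not given: they have to be found in the camera images.
- mat: Fixed grey silicone bench mat with a fine grid, 280 mm (its x, front to back) by 380 mm (its y), 3 mm thick. Origin: centre of its underside, on the white bench top (z = 0). Its +x points away from the robot (turned up to 0.12 rad), +y to the robot's left.
- scale: Fixed white bench scale at the left or right end of the mat: case 160 (x) by 126 (y) by 23 mm high, display and keys on the edge towards the robot. Rigid steel weighing plate 116 (x) by 120 (y) mm, its top 32 mm above the scale's underside, its centre at x = +17 mm, y = 0. Origin: centre of the case's underside, on the mat. Axes as the mat's within 0.08 rad.
- mould: Fixed aluminium mould at the mat's other end: open-topped box 72 (x) by 110 (y) by 80 mm high, walls 4 mm, foot flange 88 by 118 mm. Two upright steel wick pins, 6 mm thick, inside it at x = 0, y = +25 and -25 mm, rise to 110 mm, i.e. 30 mm above the rim, the last 6 mm tapered. Origin: centre of the underside, on the mat. Axes as the mat's within 0.12 rad.
- wick_bar: Loose flat wooden wick bar, the longer of the two bars: 120 mm (its x) by 24 mm (y) by 8 mm thick, with two round 10 mm holes through it, at x = +25 and -25 mm. About 30 g. Origin: centre of the underside. Starts flat on the bench top, its x within 0.4 rad of the robot's x.
- cork_pad: Loose rectangular cork pad, 90 mm (its x) by 60 mm (y) by 15 mm thick. About 30 g. Origin: centre of the underside. Starts flat on the bench top, its x within 0.35 rad of the robot's x.
- jug: Loose empty steel pouring jug, round, 60 mm outside diameter, 85 mm high, wall 3 mm, open top; a bar handle on its +y side reaches 60 mm from the axis, from 17 to 74 mm high, a small lip on its -y side. About 160 g. Origin: centre of the underside, on the round body's axis. Starts upright on the bench top, its y within 0.7 rad of the robot's y.
- bottle: Loose closed aluminium scent-oil bottle with a plain white band: 44 mm diameter up to 84 mm high, a shoulder to 94 mm, black cap of 27 mm diameter from 94 to 115 mm. About 140 g. Origin: centre of the underside. Starts upright on the bench top.
- tin: Loose low round aluminium tin of dye chips, lid on: 50 mm diameter, 30 mm high. About 70 g. Origin: centre of the underside. Starts on the bench top, lid up.
- spare_bar: Bystander: loose flat wooden bar, the shorter of the two: 90 mm (its x) by 24 mm by 8 mm thick, with one 10 mm hole in its middle. Lies on the bench top among the things. Origin: centre of the underside.
- stick: Bystander: loose thin wooden stirring stick, 150 mm (its y) by 10 mm by 4 mm thick, lying across the mat near its far edge. Origin: centre of the underside.

How it is judged:
By the outcome, as a careful person would: the job done as asked, in the order asked, and still so for the second after the job is handed in, with the robot touching nothing.
It also fails if it takes over 144 s, if anything falls off the work surface, if the arm or the gripper's body presses on something with over 40 N, if the wrist force passes 120 N, or if a joint passes its speed limit or range.

### The arm

A 7-joint arm with a two-finger parallel gripper is mounted at the origin on the work surface. World frame = base frame: x ahead of the robot, y to its left, z up, the work surface at z = 0. Lengths are in m, angles in rad, forces in N, time in s.
With the tool pointing down it reaches from about 0.35 to 0.775 m from the base axis. Payload 3.1 kg.
Tool frame: the origin (TCP) lies between the finger pads; the fingertips stand 22 mm ahead of it and the grasp point (between the pads) lies 3 mm ahead of it (bot.tcp_to_tips is the distance from the TCP to the fingertips, in m); z points along the fingers, y is the line along which they close (so a half turn about z gives the same grasp; the last joint's range is limited). The gripper opens to 85 mm and grips with 20 to 120 N. Pads are 22 mm wide; open, the fingers measure 114 mm over their backs; the gripper's body (76 mm by 85 mm) begins 54 mm behind the grasp point. The pads swing forward as they close: fully open they stand 13 mm farther back than shut.
Start: joints at [-1.186, 0.311, 0.014, 1.512, -0.004, 1.319, -0.027], TCP at [0.228, 0.501, 0.253] pointing down, gripper open.
Joint ranges: [-2.7, 2.7], [-0.3, 1.91], [-1.27, 1.3], [0.12, 2.57], [-1.44, 4.58], [0.2, 2.03], [-3.05, 3.05]. Speed limits (rad/s): [2.79, 2.79, 3.14, 3.14, 3.14, 3.14, 3.14].

### API

Orientations are given as a rotation vector (axis times angle).
In Python, from rig import bot, command_gripper, planner, state, snapshot, order, models gives the robot as it stands. Calls block until the motion is done:
- bot.goto(position, orientation): joint-space move of the TCP to a pose.
- bot.move_l(position, rotation=None, vel=0.15): straight line of the TCP; rotation=None keeps the orientation; vel is the mean speed in m/s.
- bot.move_joints(angles): joint-space move.
- command_gripper(opening, newtons=None): finger opening in m; newtons is the grip in N (None keeps the last); returns when the fingers have stopped.
- bot.pause(seconds).
- planner.inverse_kinematics(position, orientation): joint angles nearest the present ones, or None.
- state(): the state.
- snapshot(name): name is "side" or "top"; returns a dict with "image" (384x512x3 uint8, red, green, blue), "range_z" (384x512 float32, m along the optical axis (not along the pixel's ray), 0 where there is no reading), "fov_y" (degrees; the focal length in pixels is half the picture's height over the tangent of half this angle, whatever the lens; pixels are square), "cx", "cy" (the principal point, pixels), "k1" (the pictures are not rectified: a ray, as slopes to the right and down, at radius r is drawn at 1 + k1 r^2 times it, then the intrinsics apply), "xyz" and "attitude" of the camera in the world. Camera axes: x right, y down, z forward; pixel columns grow to the right and rows downward; lengths in m; the calibration is good to about 2 mm. A picture is of the moment at which its call begins.
A pose or a line that the arm cannot do raises bot.MotionError and nothing moves.
- order.sign_off(): hands the job in; it is judged then, once.
Trained networks look in the newest picture that a camera, given by its name, has taken for a name from the list of things; names that differ only in an ending like _2 or _b are one class to them, and where a whole thing is asked for, a point or a joint stands for the part that bears it (a point fixed in the world has none). Each returns a list of dicts, best first, with "confidence" (0 to 1); they miss things now and then, are a little off and sometimes report something else, mostly with a low value. They report only what shows in the picture. A call takes as long as a camera call.
- models.boxes_of(camera, thing): "extent" ([left, top, right, bottom] in pixels, round what is visible of it).
The state is a dict: "time": time; "qpos": joint angles; "qd": joint speeds; "joint_efforts": joint torques, N m; "ee_pos": TCP position; "tool_rot": TCP orientation; "contact_force": force on the tool from outside, world axes, zero at the start; "ft_torque": the same for the moment, N m; "grip_width": finger opening in m; "finger_force": force on a finger pad.
Only numpy, scipy, OpenCV 4.12 (cv2) and the standard library are available. Lean on these libraries where they do the work, as an engineer would, in place of code of your own. Each camera call takes 0.05 s, during which the arm holds its last target. There are 200 camera calls.

## Working session

There is one attempt and no reset: what is moved stays moved. The work goes in short steps, each a Python script; the robot and the scene stay as the last script left them, time stands still between calls to the robot, and variables do not carry over. Pictures are saved under pics/ and viewed, at most 14 in all, crops included, and the job is handed in when it is done.

```bash
ls; mkdir -p pics; python3 - <<'E'
from rig import *
import cv2,numpy as np
for n in("top","side"):
    s=snapshot(n); cv2.imwrite(f"pics/{n}0.png",cv2.resize(s["image"][:,:,::-1],(800,600)))
    np.savez(f"{n}0.npz",**s)
    print(n,{k:v for k,v in s.items() if k not in("image","range_z")})
    for t in "mat scale mould wick_bar cork_pad jug bottle tin spare_bar stick".split():
        print(t,[(np.round(d["extent"]).tolist(),round(d["confidence"],2)) for d in models.boxes_of(n,t)][:3])
print(state())
E
```

```text
pics
top {'fov_y': 46.40238713663317, 'cx': 250.53947603040115, 'cy': 188.3926444976679, 'k1': 0.023177776399353218, 'xyz': array([0.29755616, 0.00133301, 1.31874933]), 'attitude': array([-2.0664164 ,  2.15352371, -0.22666062])}
mat [([182.0, 150.0, 311.0, 244.0], 0.64)]
scale [([264.0, 167.0, 305.0, 222.0], 0.86)]
mould [([180.0, 178.0, 223.0, 216.0], 0.7)]
wick_bar [([88.0, 194.0, 112.0, 235.0], 0.58), ([348.0, 219.0, 380.0, 256.0], 0.51), ([386.0, 184.0, 420.0, 211.0], 0.4)]
cork_pad [([349.0, 222.0, 376.0, 253.0], 0.9)]
jug [([383.0, 183.0, 421.0, 209.0], 0.63)]
bottle [([349.0, 168.0, 368.0, 186.0], 0.83), ([92.0, 194.0, 110.0, 232.0], 0.45)]
tin [([129.0, 235.0, 146.0, 258.0], 0.83)]
spare_bar [([132.0, 174.0, 142.0, 200.0], 0.5)]
stick [([211.0, 153.0, 259.0, 163.0], 0.66)]
side {'fov_y': 55.431277913836745, 'cx': 262.5793561017806, 'cy': 192.6590584202561, 'k1': -0.11346099548660514, 'xyz': array([ 0.50426138, -0.72025724,  0.6015565 ]), 'attitude': array([-2.2273252 ,  0.07533912, -0.02954792])}
mat [([210.0, 160.0, 337.0, 262.0], 0.9), ([238.0, 206.0, 308.0, 253.0], 0.73)]

[... 512 characters left out ...]
y([-1.18566516,  0.31088239,  0.01400046,  1.51149095, -0.0044213 ,
        1.31919492, -0.0271913 ]), 'qd': array([-1.76420067e-04,  1.42726357e-04, -8.43063446e-04,  2.34039150e-03,
       -5.23789835e-05, -3.37670131e-04, -5.96916048e-05]), 'joint_efforts': array([ 2.67622579e-05, -3.79827368e+01,  1.45794684e-01, -2.30860054e+01,
        1.22058418e-02,  2.14156273e-03,  1.38102897e-05]), 'ee_pos': array([0.22766665, 0.50069028, 0.25331716]), 'tool_rot': array([6.65263641e-01, 3.07033575e+00, 8.52311575e-05]), 'contact_force': array([-1.11003183, -0.19810296,  0.10138723]), 'ft_torque': array([-0.03646582, -0.0279105 ,  0.01444292]), 'finger_force': 0.0, 'grip_width': 0.0853980487238795}
```

View pics/top0.png

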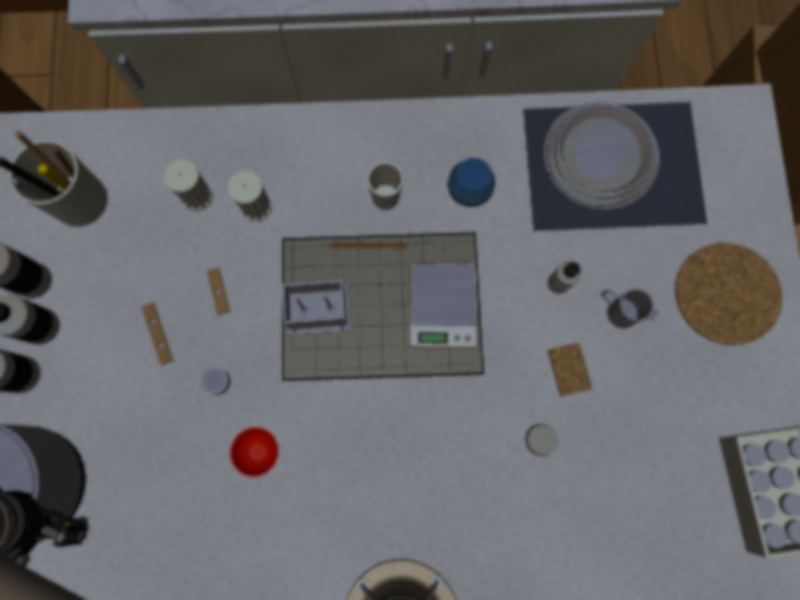

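View pics/side0.png

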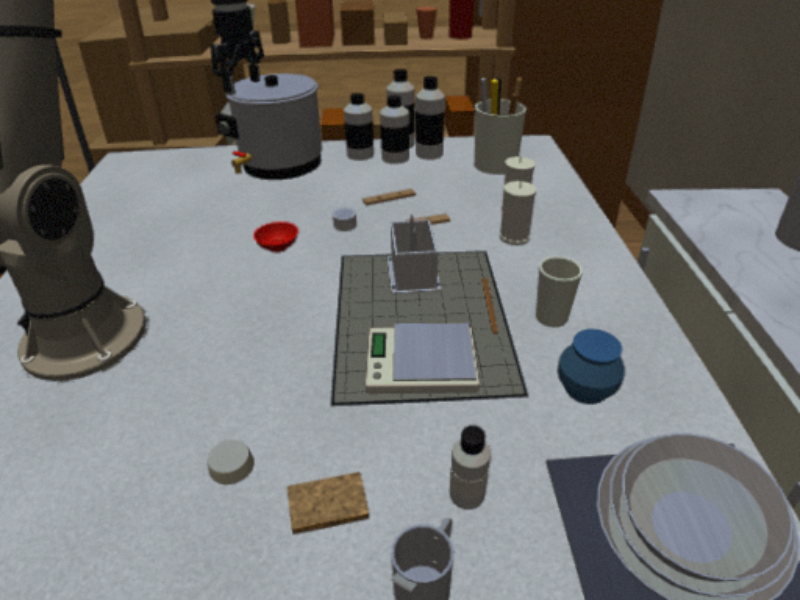

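Both pictures show the mat in the middle, with the mould on its left at about (315,307) in the enlarged top view and the scale on its right at about (443,305). The wick bar is at (157,333), the spare bar at (218,291) and the metal tin at (215,382); the pale disc at (541,440) is a decoy. The cork pad is at (570,369), the bottle at (565,275) and the jug at (630,308).

```bash
cat > h.py <<'E'
import numpy as np, cv2
from scipy.spatial.transform import Rotation as R
class Cam:
    def __init__(c,s):
        f=192/np.tan(np.radians(float(s["fov_y"]))/2)
        c.K=np.array([[f,0,float(s["cx"])],[0,f,float(s["cy"])],[0,0,1]]); c.D=np.array([float(s["k1"]),0,0,0,0])
        c.p=np.array(s["xyz"]); c.R=R.from_rotvec(s["attitude"]).as_matrix(); c.im=s["image"]; c.rz=s["range_z"]
    def proj(c,P):
        P=np.asarray(P,float).reshape(-1,3); r=c.R.T
        return cv2.projectPoints(P,cv2.Rodrigues(r)[0],-r@c.p,c.K,c.D)[0][:,0]
    def ray(c,uv):
        n=cv2.undistortPoints(np.asarray(uv,float).reshape(-1,1,2),c.K,c.D)[:,0]
        return np.c_[n,np.ones(len(n))]@c.R.T
    def onz(c,uv,z):
        d=c.ray(uv); return c.p+d*((z-c.p[2])/d[:,2])[:,None]
    def cloud(c):
        v,u=np.mgrid[:384,:512]; d=c.ray(np.c_[u.ravel(),v.ravel()])
        P=c.p+d*c.rz.reshape(-1,1); P[c.rz.ravel()==0]=np.nan
        return P.reshape(384,512,3)
    def ortho(c,x0,x1,y0,y1,z,s=0.001):
        # image: up=+x, left=+y
        xs=np.arange(x1,x0,-s); ys=np.arange(y1,y0,-s)
        X,Y=np.meshgrid(xs,ys,indexing="ij")
        m=c.proj(np.c_[X.ravel(),Y.ravel(),np.full(X.size,z)]).astype(np.float32).reshape(*X.shape,2)
        return cv2.remap(c.im,m[...,0],m[...,1],cv2.INTER_CUBIC)
E
python3 - <<'E'
from h import *
T=Cam(np.load("top0.npz"));S=Cam(np.load("side0.npz"))
C=T.cloud();CS=S.cloud()
def box(P,b):
    l,t,r,bt=[int(v) for v in b]; return P[t-3:bt+4,l-3:r+4].reshape(-1,3)
B=dict(mat=(182,150,311,244),scale=(264,167,305,222),mould=(180,178,223,216),wick=(88,194,112,235),cork=(349,222,376,253),jug=(383,183,421,209),bottle=(349,168,368,186),tin=(129,235,146,258),fake=(335,270,358,293),spare=(132,174,142,200),stick=(211,153,259,163))
for n,b in B.items():
    P=box(C,b);P=P[~np.isnan(P[:,0])]
    g=np.percentile(P[:,2],[2,25,50,75,98])
    ce=T.onz([[(b[0]+b[2])/2,(b[1]+b[3])/2]],0.0)[0]
    print(n,"boxcentre@0",ce.round(3)," zpct",g.round(4))
def sect(n,P,zl,zh):
    Q=P[(P[:,2]>zl)&(P[:,2]<zh)]
    if len(Q)<5: print(n,"few",len(Q));return
    r=cv2.minAreaRect((Q[:,:2]*1000).astype(np.float32)); print(n,len(Q),"mean",Q.mean(0).round(4),"rect",np.round(r[0],1),np.round(r[1],1),round(r[2],1))
for nm,CC,cam in(("top",C,T),("side",CS,S)):
    P=CC.reshape(-1,3);P=P[~np.isnan(P[:,0])]
    def near(x,y,r):return P[np.hypot(P[:,0]-x,P[:,1]-y)<r]
    print(nm)
    for n,b,zl,zh,r in(("wick",B["wick"],.004,.012,.08),("spare",B["spare"],.004,.012,.06),("cork",B["cork"],.010,.02,.07),("tin",B["tin"],.025,.035,.05),("fake",B["fake"],.01,.06,.05),("jug",B["jug"],.07,.095,.08),("bottlecap",B["bottle"],.107,.122,.06),("bottlebody",B["bottle"],.02,.08,.06),("plate",B["scale"],.031,.04,.11),("mouldrim",B["mould"],.078,.09,.09),("pins",B["mould"],.1,.12,.09)):
        x,y=T.onz([[(b[0]+b[2])/2,(b[1]+b[3])/2]],(zl+zh)/2)[0][:2]
        sect(n,near(x,y,r),zl,zh)
# mosaics of ortho crops
def cr(b,z,h=.075):
    x,y=T.onz([[(b[0]+b[2])/2,(b[1]+b[3])/2]],z)[0][:2]; x,y=round(x,3),round(y,3)
    o=T.ortho(x-h,x+h,y-h,y+h,z); o=cv2.resize(o,(266,266)); cv2.putText(o,f"{x},{y}",(3,12),0,.4,(255,0,0)); return o
t=[cr(B[k],z) for k,z in(("wick",.008),("cork",.015),("jug",.085),("bottle",.115),("tin",.03),("mould",.083))]
cv2.imwrite("pics/mos.png",np.vstack([np.hstack(t[:3]),np.hstack(t[3:])])[:,:,::-1])
x,y=.5,0
E
```

```text
mat boxcentre@0 [0.555 0.006 0.   ]  zpct [-0.0045  0.0004  0.003   0.0096  0.0707]
scale boxcentre@0 [ 0.558 -0.108  0.   ]  zpct [-0.0025  0.02    0.0299  0.0341  0.0386]
mould boxcentre@0 [0.561 0.141 0.   ]  zpct [-0.0034  0.0025  0.0092  0.0271  0.0847]
wick boxcentre@0 [0.521 0.443 0.   ]  zpct [-0.0054 -0.0016  0.0006  0.0035  0.0109]
cork boxcentre@0 [ 0.42  -0.329  0.   ]  zpct [-0.0057 -0.001   0.0076  0.014   0.0186]
jug boxcentre@0 [ 0.539 -0.459  0.   ]  zpct [-0.006  -0.0016  0.0018  0.0395  0.0848]
bottle boxcentre@0 [ 0.603 -0.335  0.   ]  zpct [-0.006  -0.0017  0.0032  0.0828  0.115 ]
tin boxcentre@0 [0.421 0.33  0.   ]  zpct [-0.005  -0.0007  0.0019  0.0279  0.0337]
fake boxcentre@0 [ 0.296 -0.272  0.   ]  zpct [-0.006  -0.0016  0.0014  0.019   0.0249]
spare boxcentre@0 [0.6   0.334 0.   ]  zpct [-0.0052 -0.0009  0.0022  0.0062  0.0108]
stick boxcentre@0 [0.678 0.036 0.   ]  zpct [-0.0036  0.0003  0.0025  0.0046  0.0092]
top
wick 379 mean [0.5212 0.438  0.0071] rect [517.8 435.8] [146.3 150. ] 11.8
spare 248 mean [0.6015 0.3247 0.0069] rect [595.3 330.6] [111.9 109.
[... 865 characters left out ...]
k 1419 mean [ 0.4275 -0.3367  0.0148] rect [ 427.8 -334.3] [90.7 61.8] 10.2
tin 116 mean [0.4305 0.3221 0.0307] rect [430.7 325.3] [48.1 48.5] 61.6
fake 573 mean [ 0.3025 -0.2745  0.0204] rect [ 301.5 -271.9] [53.2 53.3] 68.1
jug 650 mean [ 0.5296 -0.446   0.0807] rect [ 530.  -441.7] [84.6 58.8] 84.8
bottlecap 191 mean [ 0.5942 -0.3321  0.114 ] rect [ 594.8 -329.8] [26.  25.3] 60.7
bottlebody 461 mean [ 0.5902 -0.3459  0.0511] rect [ 592.4 -341. ] [22.3 44.4] 78.1
plate 1845 mean [ 0.5732 -0.1099  0.0353] rect [ 574.  -105.1] [121.2 115.4] 86.8
mouldrim 214 mean [0.5614 0.1302 0.0824] rect [561.2 135.4] [ 72.3 115.4] 2.2
pins 22 mean [0.5609 0.1365 0.1065] rect [560.9 134.7] [ 5.8 55.3] 1.9
```

View pics/mos.png

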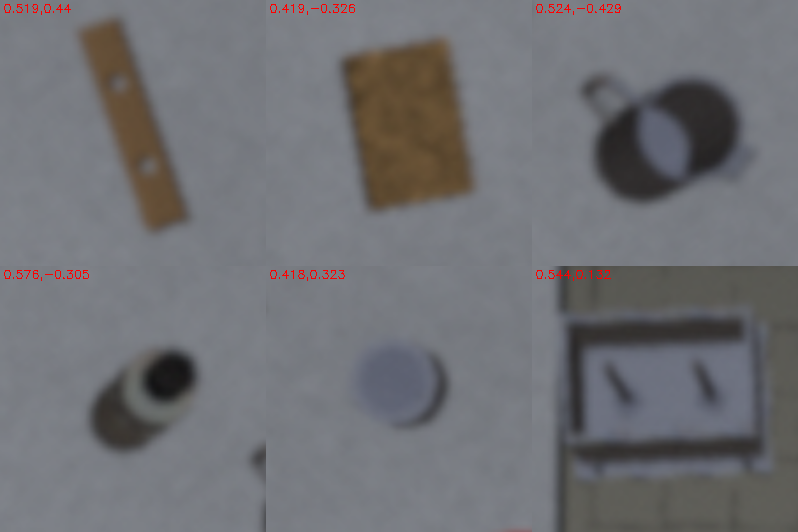

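The mosaic shows the bar with its two holes, the cork, the jug (handle up-left), the bottle, the tin and the mould with its pins, and they are where the cloud fits put them. The two cameras disagree by about 3.6 mm in x, so I'll start from the mean. I'll pick the bar up and hover it over the mould.

```bash
cat >> h.py <<'E'
def brown(c,x,y,z,h=.08,thr=25,s=.0005):
    o=c.ortho(x-h,x+h,y-h,y+h,z,s).astype(int); m=((o[...,0]-o[...,2])>thr).astype(np.uint8)
    n,l,st,_=cv2.connectedComponentsWithStats(m); k=1+np.argmax(st[1:,4]); r,q=np.where(l==k)
    P=np.c_[x+h-r*s,y+h-q*s].astype(np.float32)*1000
    (cx,cy),(w,hh),a=cv2.minAreaRect(P)
    if hh>w: w,hh,a=hh,w,a+90
    a=(a+90)%180-90
    return np.r_[P.mean(0)/1000,cx/1000,cy/1000,w,hh,a]
def down(a):  # closing line at angle a in the xy plane
    y=np.array([np.cos(a),np.sin(a),0]); z=np.array([0,0,-1.]); return R.from_matrix(np.c_[np.cross(y,z),y,z]).as_rotvec()
def best(a,p):
    from rig import planner,state
    c=[]
    for b in(a,a+np.pi):
        q=planner.inverse_kinematics(p,down(b))
        if q is not None: c.append((abs(np.array(q)[6]),np.round(q,2).tolist(),b))
    c.sort(); return c[0][2]
E
python3 - <<'E'
from h import *
from rig import *
T=Cam(np.load("top0.npz"));S=Cam(np.load("side0.npz"))
b=[brown(c,.52,.44,.008) for c in(T,S)]
for r in b: print("bar",r.round(4))
for c in(T,S): print("cork",brown(c,.425,-.333,.015).round(4))
m=(b[0]+b[1])/2; x,y=m[2:4]; yaw=np.radians(m[6])
print("tips",bot.tcp_to_tips, x,y,yaw)
p=[x,y,.15]; a=best(yaw+np.pi/2,p)
command_gripper(.06,40)
bot.goto(p,down(a)); bot.move_l([x,y,.05],vel=.2); bot.move_l([x,y,.0245],vel=.05)
print(state()["contact_force"])
command_gripper(.0,40); s=state(); print(s["grip_width"],s["finger_force"],s["time"])
bot.move_l([x,y,.2],vel=.2); s=state(); print(s["grip_width"],s["ee_pos"],s["time"])
mx,my,yaw=.5593,.1355,.036
ang=best(yaw,[mx,my,.17])  # closing along mould x
bot.goto([mx,my,.22],down(ang)); bot.move_l([mx,my,.16],vel=.15)
s=state();print(s["ee_pos"],s["qpos"].round(2),s["time"],s["contact_force"]); open("ang","w").write(str(ang))
out=[]
for n in("top","side"):
    sn=snapshot(n); np.savez(f"{n}1.npz",**sn); c=Cam(sn)
    u=c.proj([[mx,my,.11]])[0].astype(int); k=c.im[max(u[1]-40,0):u[1]+40,u[0]-40:u[0]+40]; out.append(cv2.resize(k,(400,400),interpolation=cv2.INTER_CUBIC)); print(n,u)
cv2.imwrite("pics/hover.png",np.hstack(out)[:,:,::-1])
E
```

```text
bar [  0.5239   0.4402   0.5242   0.4402 117.652   21.5436  19.29  ]
bar [  0.5277   0.4366   0.5278   0.4364 121.1479  31.5685  19.9831]
cork [ 0.4238 -0.3316  0.4238 -0.3314 87.6631 58.299   9.6518]
cork [ 0.4278 -0.3369  0.428  -0.3371 89.8255 65.7336 10.8044]
tips 0.022 0.52601326 0.43831095 0.34272292
[-0.43766534  1.06552433  0.96035417]
0.02223688295842415 39.518516063690186 4.425
0.022530915042739928 [0.5252332  0.4376474  0.19819291] 5.45
[0.5595292  0.136449   0.16010271] [-0.58  0.45  0.43  1.59 -0.2   1.14 -0.06] 7.1667 [-0.18786739  0.08856271  0.85098229]
top [199 189]
side [263 142]
```

View pics/hover.png

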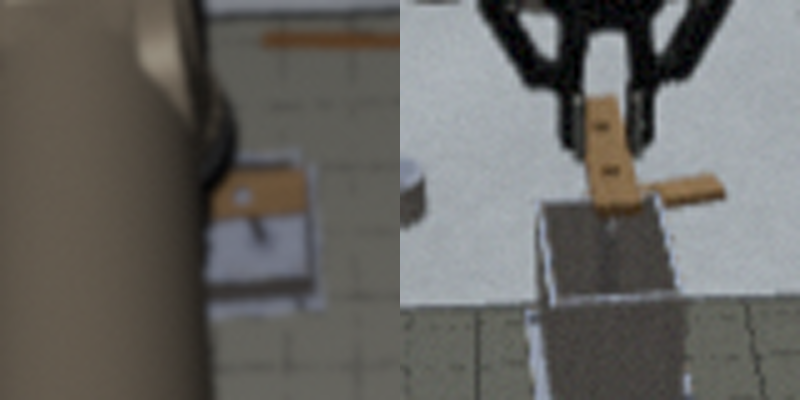

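The top crop shows the bar's right end and one hole at about (243,197). The side crop shows both holes, at about (601,127) and (610,171), above the mould. I'll rectify both at the bar's top plane.

```bash
python3 - <<'E'
from h import *
z=.1435
o=[]
for n in("top","side"):
    c=Cam(np.load(n+"1.npz")); im=c.ortho(.52,.60,.06,.21,z,.0005); k=cv2.resize(im,(600,320)) ; 
    for i in range(0,600,40): cv2.line(k,(i,0),(i,4),(255,0,0))   # 10mm
    for i in range(0,320,40): cv2.line(k,(0,i),(4,i),(255,0,0))
    o.append(cv2.resize(k,(560,299)))
    m=(im[...,0].astype(int)-im[...,2])>25
    for y in(.08,.09,.10,.105,.125,.13,.135,.14,.145,.15,.17,.18):
        col=np.where(m[:,int((.21-y)/.0005)])[0]
        if len(col): print(n,y,"x",(.60-col.max()*.0005).round(4),(.60-col.min()*.0005).round(4))
    for x in(.552,.556,.56,.564,.568):
        r=np.where(m[int((.6-x)/.0005)])[0]; print(n,"row",x,(.21-r.max()*.0005).round(4),(.21-r.min()*.0005).round(4))
cv2.imwrite("pics/orth1.png",np.vstack(o)[:,:,::-1])
S=Cam(np.load("side0.npz"));T=Cam(np.load("top0.npz"))
for n,c in(("top",T),("side",S)):
    P=c.cloud().reshape(-1,3);Q=P[(abs(P[:,0]-.56)<.06)&(abs(P[:,1]-.136)<.08)&(P[:,2]>.09)&(P[:,2]<.12)]
    for s in(1,-1):
        q=Q[s*(Q[:,1]-.1355)>0]; print(n,len(q),q.mean(0).round(4),(q[:,:2].min(0)+q[:,:2].max(0))/2)
E
```

```text
top 0.08 x 0.5485 0.569
top 0.09 x 0.5475 0.571
top 0.1 x 0.5465 0.57
top 0.105 x 0.546 0.5705
top 0.125 x 0.547 0.559
top row 0.552 0.077 0.1265
top row 0.556 0.077 0.1265
top row 0.56 0.077 0.124
top row 0.564 0.077 0.121
top row 0.568 0.078 0.118
side 0.08 x 0.5505 0.6
side 0.09 x 0.549 0.6
side 0.1 x 0.55 0.6
side 0.105 x 0.55 0.573
side 0.125 x 0.5485 0.573
side 0.13 x 0.5495 0.573
side 0.135 x 0.55 0.5725
side 0.14 x 0.55 0.5725
side 0.145 x 0.5505 0.572
side 0.15 x 0.551 0.5725
side 0.17 x 0.5515 0.571
side 0.18 x 0.5525 0.5705
side row 0.552 0.0685 0.1855
side row 0.556 0.065 0.1945
side row 0.56 0.0665 0.1945
side row 0.564 0.0685 0.195
side row 0.568 0.065 0.196
top 6 [0.5555 0.1609 0.1047] [0.55628591 0.16149047]
top 8 [0.559  0.1078 0.1032] [0.56157476 0.09926063]
side 22 [0.5599 0.1593 0.1011] [0.5600409  0.15886172]
side 20 [0.5618 0.1092 0.1012] [0.56203961 0.10987433]
```

View pics/orth1.png

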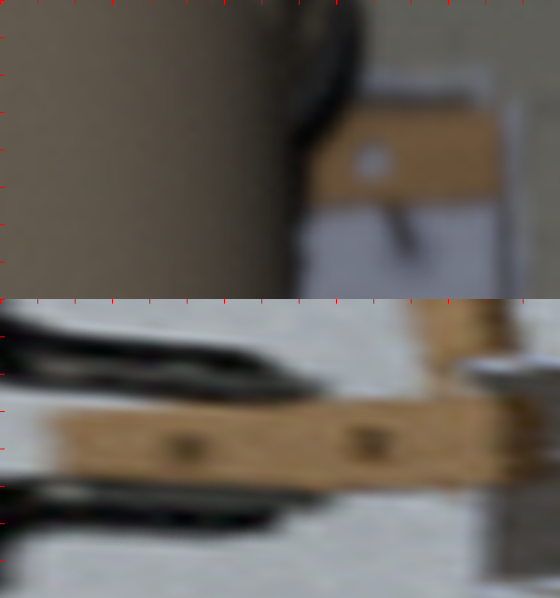

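In the side picture the holes' midpoint is (.5609,.1354) and the pins' is (.561,.136), so they match to under 1 mm. The top picture agrees. I'll lower it, watching the force.

```bash
python3 - <<'E'
from h import *
from rig import *
x,y=.5595,.1358
bot.move_l([x,y,.142],vel=.1)
ok=True
for z in(.138,.135,.132,.129,.126,.122,.118,.114,.111,.1085):
    bot.move_l([x,y,z],vel=.04); s=state(); f=s["contact_force"]; print(z,s["ee_pos"].round(4),f.round(1))
    if np.linalg.norm(f)>8: print("stop");break
print(s["time"])
out=[]
for n in("top","side"):
    sn=snapshot(n); np.savez(f"{n}2.npz",**sn); c=Cam(sn)
    u=c.proj([[.56,.136,.1]])[0].astype(int); k=c.im[u[1]-40:u[1]+40,u[0]-40:u[0]+40]; out.append(cv2.resize(k,(400,400),interpolation=cv2.INTER_CUBIC))
cv2.imwrite("pics/low.png",np.hstack(out)[:,:,::-1])
E
```

```text
0.138 [0.5596 0.1358 0.1382] [ 1.2 -0.1 -0.9]
0.135 [0.5593 0.1358 0.1348] [-0.6 -0.2 -0.9]
0.132 [0.5593 0.1358 0.1317] [-0.6 -0.2 -1.2]
0.129 [0.5593 0.1358 0.1287] [-0.2 -0.6  0.2]
0.126 [0.5593 0.1358 0.1257] [ 0.2  0.3 -0.4]
0.122 [0.5592 0.1357 0.1216] [ 0.1  1.  -0.2]
0.118 [0.5592 0.1357 0.1176] [ 0.3 -0.6  0. ]
0.114 [0.5592 0.1358 0.1136] [0.2 0.5 0.2]
0.111 [0.5593 0.1358 0.1108] [-0.1  0.4 -0.5]
0.1085 [0.5593 0.1358 0.1083] [-1.   0.1 -0.7]
10.1
```

View pics/low.png

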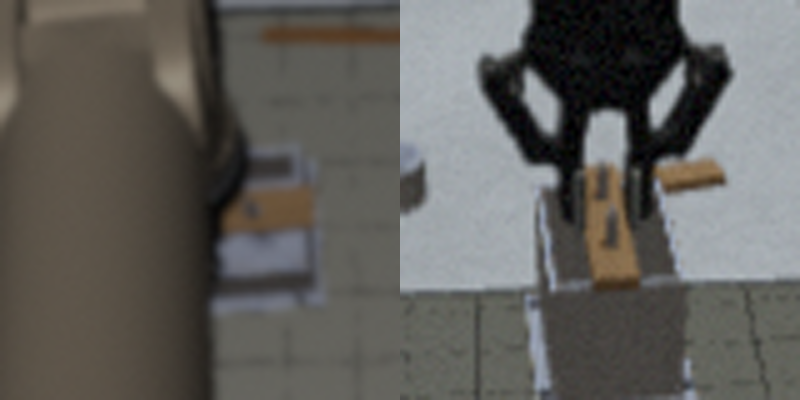

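The bar is threaded: both pins show through it in the side crop, at about (603,182) and (611,230). Next I'll set it down, then do the cork pad.

```bash
cat >> h.py <<'E'
def lower(x,y,z0,zmin,step=.001,f=3,vel=.03):
    from rig import bot,state
    b=state()["contact_force"][2]; z=z0
    while z>zmin:
        z-=step; bot.move_l([x,y,z],vel=vel)
        if state()["contact_force"][2]-b>f: break
    return z
E
python3 - <<'E'
from h import *
from rig import *
x,y=.5595,.1358
print("bar down",lower(x,y,.1085,.1045,.0007)); command_gripper(.042); bot.move_l([x,y,.2],vel=.2); print(state()["time"])
for n in("top","side"):
    c=Cam(np.load(n+"0.npz")); c.rz=cv2.medianBlur(np.array(c.rz),5); P=c.cloud().reshape(-1,3)
    Q=P[(abs(P[:,0]-.56)<.1)&(abs(P[:,1]+.105)<.08)&(P[:,2]>.0305)&(P[:,2]<.042)]
    lo,hi=np.percentile(Q[:,:2],[1,99],axis=0); print(n,"plate",(lo+hi)/2,hi-lo,len(Q),np.median(Q[:,2]))
x,y,yaw=.4259,-.3343,np.radians(10.2)
command_gripper(.085,30)
p=[x,y,.15]; bot.goto(p,down(best(yaw+np.pi/2,p))); bot.move_l([x,y,.06],vel=.2); bot.move_l([x,y,.027],vel=.06)
command_gripper(0,30); s=state(); print(s["grip_width"],s["finger_force"],s["ee_pos"],s["contact_force"]); bot.move_l([x,y,.15],vel=.2); s=state();print(s["grip_width"],s["time"])
x,y,yaw=.5722,-.1045,-.055
p=[x,y,.15]; bot.goto(p,down(best(yaw+np.pi/2,p))); bot.move_l([x,y,.09],vel=.15); s=state(); print(s["ee_pos"],s["qpos"].round(2),s["time"])
out=[]
for n in("top","side"):
    sn=snapshot(n); np.savez(f"{n}3.npz",**sn); c=Cam(sn)
    u=c.proj([[.565,.0,.06]])[0].astype(int); k=c.im[u[1]-65:u[1]+65,u[0]-65:u[0]+65]; out.append(cv2.resize(k,(400,400),interpolation=cv2.INTER_CUBIC))
    print(n,brown(c,x,y,.078,.07).round(4))
cv2.imwrite("pics/pad.png",np.hstack(out)[:,:,::-1])
E
```

```text
bar down 0.10709999999999999
11.6417
top plate [ 0.57021763 -0.10368248] [0.11282008 0.11593803] 1520 0.03380073081169577
side plate [ 0.57387151 -0.10476095] [0.11396925 0.11750442] 1842 0.03523385527300271
0.05886232928440341 32.557169795036316 [ 0.42621828 -0.33478593  0.02769989] [-0.3723157   0.30153792  3.62690072]
0.058992617831255215 16.3667
[ 0.57211143 -0.1058144   0.09046891] [-0.53  0.75  1.07  1.67 -0.71  1.17 -0.9 ] 17.975
top [ 0.5403 -0.112   0.5433 -0.1077 46.9189 37.171  86.6335]
side [ 0.5457 -0.1088  0.5461 -0.1096 72.7245 35.9518 87.7275]
```

View pics/pad.png

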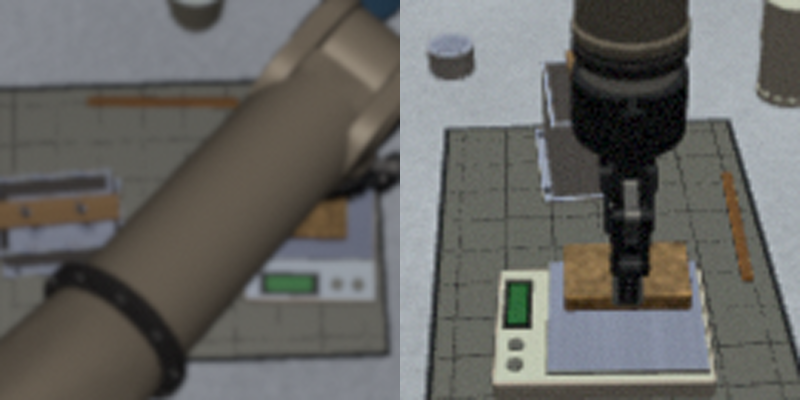

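The pad is held level over the plate, and at left the bar lies on the mould rim with both pins through it. I'll lay the pad down and check it from a clear view, fitting the jug's rim circle in the same script.

```bash
python3 - <<'E'
from h import *
from rig import *
from scipy.optimize import least_squares
x,y=.5722,-.1045
bot.move_l([x,y,.066],vel=.1); print("pad z",lower(x,y,.066,.058)); command_gripper(.08); bot.move_l([x,y,.16],vel=.2)
p=[.528,-.4417,.22]; yaw=-.57; bot.goto(p,down(best(yaw,p))); s=state(); print(s["ee_pos"],s["qpos"].round(2),s["time"])
out=[]
for n in("top","side"):
    sn=snapshot(n); np.savez(f"{n}4.npz",**sn); c=Cam(sn); print(n,"pad",brown(c,x,y,.05,.07).round(4))
    o=c.ortho(.46,.66,-.2,-.0,.042); out.append(cv2.resize(o,(400,400)))
    c=Cam(np.load(n+"0.npz")); P=c.cloud().reshape(-1,3); Q=P[(np.hypot(P[:,0]-.528,P[:,1]+.443)<.042)&(P[:,2]>.079)&(P[:,2]<.095)]
    r=least_squares(lambda t:np.hypot(Q[:,0]-t[0],Q[:,1]-t[1])-.0285,[.528,-.443],loss="soft_l1",f_scale=.002); print("jug",r.x.round(4),len(Q))
cv2.imwrite("pics/pad2.png",np.hstack(out)[:,:,::-1])
E
```

```text
pad z 0.062
[ 0.52906773 -0.43979466  0.21857437] [ 0.26  0.72  0.8   1.14 -0.5   1.47  0.41] 21.7583
top pad [ 0.569  -0.1029  0.5692 -0.1031 88.8559 57.7973 -2.9546]
jug [ 0.5258 -0.4456] 111Traceback (most recent call last):
  File "<stdin>", line 9, in <module>
  File "h.py", line 28, in brown
    n,l,st,_=cv2.connectedComponentsWithStats(m); k=1+np.argmax(st[1:,4]); r,q=np.where(l==k)
                                                      ~~~~~~~~~^^^^^^^^^^
    return _wrapfunc(a, 'argmax', axis=axis, out=out, **kwds)
    return bound(*args, **kwds)
ValueError: attempt to get argmax of an empty sequence
```

In the top picture the pad's centre is within 1 mm of the plate's, and it is parallel to it. Now the jug.

```bash
python3 - <<'E'
from h import *
from rig import *
from scipy.optimize import least_squares
c=Cam(np.load("side0.npz")); P=c.cloud().reshape(-1,3); Q=P[(np.hypot(P[:,0]-.528,P[:,1]+.443)<.042)&(P[:,2]>.079)&(P[:,2]<.095)]
r=least_squares(lambda t:np.hypot(Q[:,0]-t[0],Q[:,1]-t[1])-.0285,[.528,-.443],loss="soft_l1",f_scale=.002); print("jug side",r.x.round(4),len(Q))
x,y=(r.x+[.5258,-.4456])/2; print(x,y)
assert abs(r.x-[.5258,-.4456]).max()<.007
command_gripper(.085,40); o=down(best(-.57,[x,y,.2])); bot.move_l([x,y,.2],o,vel=.15); bot.move_l([x,y,.115],vel=.15); print(state()["contact_force"])
bot.move_l([x,y,.062],vel=.08); print(state()["contact_force"],state()["ee_pos"])
command_gripper(0,40); s=state(); print(s["grip_width"],s["finger_force"],s["contact_force"])
bot.move_l([x,y,.2],vel=.15); s=state(); print(s["grip_width"],s["contact_force"],s["time"])
x,y=.5717,-.1045
p=[x,y,.2]; bot.goto(p,down(best(-.57,p))); s=state(); print(s["ee_pos"],s["qpos"].round(2),s["time"])
out=[]
for n in("top","side"):
    sn=snapshot(n); np.savez(f"{n}5.npz",**sn); c=Cam(sn)
    u=c.proj([[.565,-.1,.1]])[0].astype(int); k=c.im[u[1]-65:u[1]+65,u[0]-65:u[0]+65]; out.append(cv2.resize(k,(400,400),interpolation=cv2.INTER_CUBIC))
cv2.imwrite("pics/jug.png",np.hstack(out)[:,:,::-1])
E
```

```text
jug side [ 0.5294 -0.4468] 437
0.5275802532697196 -0.4462012394954752
[0.32612926 0.33116615 0.50076095]
[0.1906199  0.6468773  0.31994259] [ 0.52769571 -0.44653814  0.06224254]
0.059120861468889306 43.225371055305004 [0.43838114 0.02266855 3.28595137]
0.059407093375449 [ 0.15545709 -0.40562054 -1.58589656] 25.3083
[ 0.5714727  -0.10675247  0.20026867] [-0.44  0.52  0.89  1.53 -0.41  1.28 -0.08] 26.6083
```

View pics/jug.png

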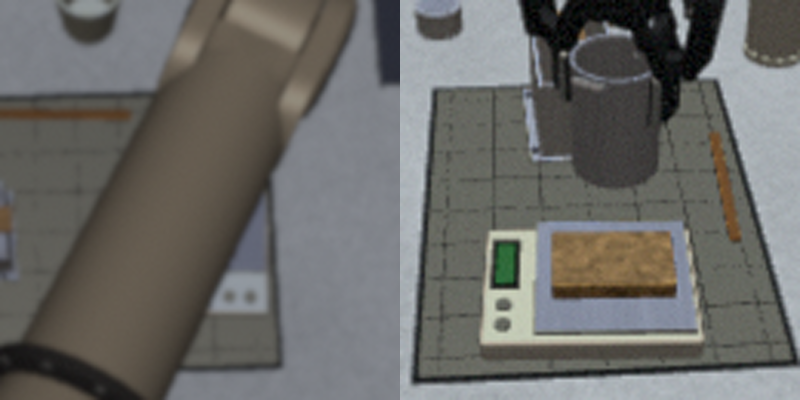

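The jug hangs upright in the gripper and the pad sits centred on the plate. I'll set the jug down, then carry the bottle.

```bash
python3 - <<'E'
from h import *
from rig import *
T=Cam(np.load("top0.npz"))
k=T.onz(np.array([[283,238],[475,233],[483,374],[283,380]])*.64,.003)[:,:2]; print("mat corners",k.round(3).tolist())
v=(k[0]+k[1]-k[2]-k[3]); print("mat yaw",np.arctan2(v[1],v[0]), "ctr",k.mean(0))
x,y=.5717,-.1042
bot.move_l([x,y,.125],vel=.15); print(state()["ee_pos"]); print("jug z",lower(x,y,.1175,.108)); command_gripper(.085); print(state()["ee_pos"])
bot.move_l([x,y,.22],vel=.15)
x,y=.5927,-.3285
p=[x,y,.22]; bot.goto(p,down(best(0,p)))
for n in("top","side"):
    sn=snapshot(n); np.savez(f"{n}6.npz",**sn)
bot.move_l([x,y,.15],vel=.15); bot.move_l([x,y,.072],vel=.1); print(state()["contact_force"])
command_gripper(0,40); s=state(); print(s["grip_width"],s["finger_force"],s["ee_pos"])
bot.move_l([x,y,.22],vel=.15); s=state(); print(s["grip_width"],s["time"])
x,y=.5575,.0175
p=[x,y,.26]; bot.goto(p,down(best(0,p))); s=state(); print(s["ee_pos"],s["qpos"].round(2),s["time"])
out=[]
for n in("side","top"):
    if n=="side": sn=snapshot(n); np.savez(f"{n}7.npz",**sn)
    else: sn=np.load("top6.npz")
    c=Cam(sn)
    u=c.proj([[.565,-.05,.1]])[0].astype(int); k=c.im[max(0,u[1]-80):u[1]+80,u[0]-80:u[0]+80]; out.append(cv2.resize(k,(400,400),interpolation=cv2.INTER_CUBIC))
cv2.imwrite("pics/bot.png",np.hstack(out)[:,:,::-1])
E
```

```text
mat corners [[0.702, 0.2], [0.697, -0.176], [0.421, -0.172], [0.425, 0.203]]
mat yaw -0.010056216549901475 ctr [0.56127472 0.01371672]
[ 0.57226324 -0.10497394  0.12568485]
jug z 0.11149999999999999
[ 0.57166519 -0.10417963  0.11124184]
[-0.03405327  0.00327157  0.21757131]
0.04259564932165465 40.897942897863686 [ 0.59337735 -0.32871308  0.07280291]
0.04274670410859896 34.4417
[0.55764832 0.01551815 0.26004044] [-0.63  0.39  0.8   1.5  -0.28  1.37  0.19] 35.7583
```

View pics/bot.png

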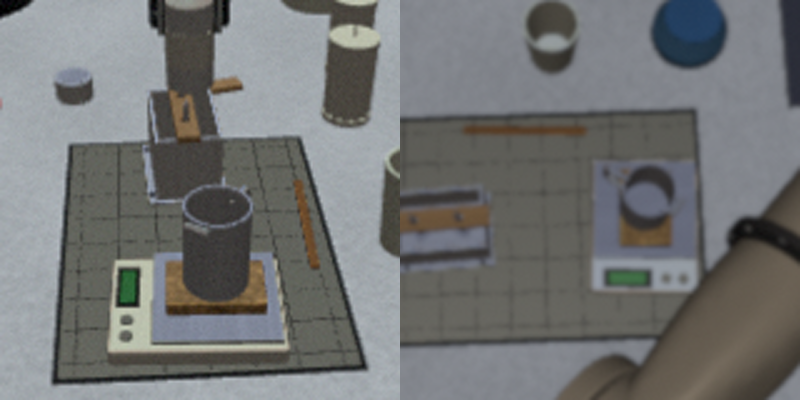

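The jug stands on the pad in the middle of the plate, the bar lies on the mould and the bottle is in the gripper. I'll place the bottle, then the tin.

```bash
python3 - <<'E'
from h import *
from rig import *
x,y=.5575,.0175
bot.move_l([x,y,.1],vel=.15); print("bottle z",lower(x,y,.081,.0725)); print(state()["ee_pos"]); command_gripper(.075); bot.move_l([x,y,.25],vel=.15)
x,y=.4293,.3248
p=[x,y,.15]; bot.goto(p,down(best(0,p)))
bot.move_l([x,y,.07],vel=.15); bot.move_l([x,y,.029],vel=.08); print(state()["contact_force"])
for n in("top",):
    sn=snapshot(n); np.savez(f"{n}8.npz",**sn)
command_gripper(0,30); s=state(); print(s["grip_width"],s["finger_force"],s["ee_pos"])
bot.move_l([x,y,.2],vel=.15); s=state(); print(s["grip_width"],s["time"])
x,y=.4705,.0184
p=[x,y,.2]; bot.goto(p,down(best(np.pi/2,p))); bot.move_l([x,y,.06],vel=.12); print("tin z",lower(x,y,.037,.0285)); print(state()["ee_pos"]); command_gripper(.075); bot.move_l([x,y,.2],vel=.15)
p=[.4,.35,.3]; bot.goto(p,down(best(0,p))); s=state(); print(s["time"],s["qpos"].round(2))
out=[]
for n in("top","side"):
    sn=snapshot(n); np.savez(f"{n}9.npz",**sn); c=Cam(sn)
    u=c.proj([[.555,.01,.03]])[0].astype(int); k=c.im[u[1]-75:u[1]+75,u[0]-75:u[0]+75]; out.append(cv2.resize(k,(400,400),interpolation=cv2.INTER_CUBIC))
    P=c.cloud().reshape(-1,3)
    for nm,cx,cy,r,zl,zh in(("tin",.4705,.0184,.04,.027,.04),("cap",.5575,.0175,.03,.11,.125),("jug",.572,-.104,.045,.128,.145),("rim",.56,.136,.08,.078,.097)):
        Q=P[(np.hypot(P[:,0]-cx,P[:,1]-cy)<r)&(P[:,2]>zl)&(P[:,2]<zh)]
        if len(Q)>4: q=cv2.minAreaRect((Q[:,:2]*1000).astype(np.float32)); print(n,nm,len(Q),Q.mean(0).round(4),np.round(q[0],1),np.round(q[1],1))
    print(n,"bar",brown(c,.56,.136,.091,.07).round(4))
cv2.imwrite("pics/fin.png",np.hstack(out)[:,:,::-1])
E
```

```text
bottle z 0.075
[0.55764392 0.01743247 0.07568402]
[0.12668581 0.08204974 1.1611712 ]
0.04850071713706254 30.824235677719116 [0.42982074 0.32504795 0.02977133]
0.04862642144175693 45.1667
tin z 0.031999999999999994
[0.47053523 0.01842344 0.03272844]
52.5833 [-1.19  0.27  0.57  1.49 -0.15  1.42 -0.62]
top tin 233 [0.4675 0.0196 0.0325] [467.6  19.3] [46.3 47.3]
top cap 74 [0.5547 0.0173 0.1168] [554.6  17.1] [22.  24.5]
top jug 121 [ 0.5671 -0.1087  0.1331] [ 566.8 -103.1] [65.5 58.7]
top rim 529 [0.5565 0.1362 0.0877] [557.3 135. ] [ 73.  118.8]
top bar [  0.5566   0.1355   0.5562   0.1349 117.0847  25.0348 -89.1363]
side tin 215 [0.471  0.0151 0.0332] [470.8  17.7] [48.2 48.7]
side cap 80 [0.5582 0.0128 0.1169] [558.8  15.7] [24.9 24.4]
side jug 223 [ 0.5721 -0.1059  0.1332] [ 573.5 -106.5] [69.3 57.6]
side rim 345 [0.561  0.1288 0.0875] [561.1 134. ] [ 72.5 119.7]
side bar [  0.5735   0.1444   0.589    0.1326 127.1533  83.7078 -88.4926]
```

View pics/fin.png

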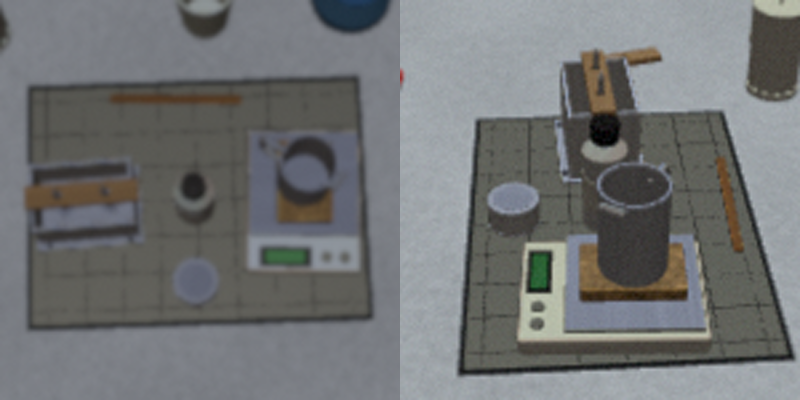

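Everything is in place: the bar lies flat over both pins, the jug stands on the pad in the middle of the plate, and the bottle is midway. The tin measures 40 mm clear in front of the bottle, and the spare bar and stick haven't moved.

```bash
python3 -c "
from rig import *
print(order.sign_off(), state()['time'])"
```

```text
the job is handed in; nothing more can be done
the job is handed in; nothing more can be done
```

The bench is set out as asked and the job is handed in: the bar is on both pins, the jug is on the centred pad, the bottle is midway, and the tin is about 40 mm clear in front of it; the last check was at about 53 s of the 144 s, and no verdict came back.

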